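# Tuck the step nosing under the stone tread and hold it down

## Task

Fit the long aluminium step nosing, the one as long as the stone tread is wide, to the dry-laid sample step: tuck its thin flange into the gap under the front edge of the tread, without lifting or shifting the stone, and push it fully home, so that the head sits snug along the whole edge with its ends flush with the sides of the stone. Then press down on the nosing so that it lies flat on the plywood, and finish while still holding it pressed down with the fingers. Leave the short offcut, the level lying on the stone and everything else on the bench where they are.

Things in the scene. Friction and masses are not known exactly. Their poses are not given: they have to be found in the camera images.
- board: Plywood base fixed to the bench, 340 (x) x 280 (y) x 18 mm; origin at the centre of its underside, x from its open front (robot side) to the back, z up. Four 6 mm grey packers screwed on it carry the tread, 77 mm and more behind the tread's front edge. A wooden batten (top 40 mm above the bench) behind the tread stops it from sliding back. 115 mm of bare plywood is free in front of the tread.
- slab: The stone tread: loose marble slab 200 x 200 x 20 mm, about 2.2 kg, dry-laid on the packers, its back against the batten. Origin at the centre of its underside, 24 mm above the bench; x from its front edge to its back, z up. Under it there is a 6 mm gap above the plywood, open at the front; its top is 44 mm above the bench.
- slab_edge (a point): Midpoint of the lower front edge of the tread (24 mm above the bench); axes as slab: x points inwards under the tread, y along the edge.
- trim: The nosing to fit, longer of two pieces of one aluminium profile: 200 mm long (y), about 0.13 kg, flat on the bench. Its head is a box 24 mm wide (x), 26 mm high, with a grooved top; a flat flange 2.5 mm thick runs 45 mm from the foot of the head towards +x. Origin on the underside below the middle of the head; z up. Laid on the plywood, its top is level with the tread's top.
- trim_face (a point): Point on the trim's underside at the inner face of the head, mid-length (12 mm along +x from its origin). Fully home it meets slab_edge, seen from above.
- trim_lip (a point): Mid-length point of the leading edge of the flange, on its underside (57 mm along +x from the trim's origin).
- trim_top (a point): Middle of the grooved top of the trim's head, 26 mm above its underside: where to press. Fingertips that also overlap the tread bear partly on the stone, so press on the head alone.
- offcut: Short offcut of the same profile, 110 mm long; not to be used. Same axes and origin as the trim. It and the trim lie in changing places.
- level: Small spirit level, 22 x 120 x 26 mm, lying on the rear half of the tread; origin at the centre of its underside.
- tape: Tape measure, black block 75 x 38 x 66 mm; origin at the centre of its underside.
- spray: White bottle, 60 mm in diameter, 190 mm high; origin at the centre of its underside.
- mallet: Rubber mallet lying on the bench, head 62 mm in diameter and 95 mm long (y), wooden handle 250 mm towards its -x; origin on the bench below the head.
- tin: Tin of adhesive, 100 mm in diameter, 120 mm high; origin at the centre of its underside.
- grinder: Angle grinder lying on its back, disc up, about 340 mm long (x, disc at +x), 90 mm high, with a side handle towards +y; origin on the bench below the motor.
There are look-alikes about, which are no part of the job. Leave any red or turquoise look-alike of the trim alone.

How it is judged:
By the outcome, as a careful person would: the job done as asked, in the order asked, and still so for the second after the job is handed in, while the arm keeps its last pose, push and grip.
It also fails if it takes over 61 s, if anything falls off the work surface, if the arm or the gripper's body presses on something with over 40 N, if the wrist force passes 120 N, or if a joint passes its speed limit or range.

## Robot

A 6-joint arm with a two-finger parallel gripper is mounted at the origin on the work surface. World frame = base frame: x ahead of the robot, y to its left, z up, the work surface at z = 0. Lengths are in mm, angles in degrees, forces in N, time in s.
With the tool pointing down it reaches from about 375 to 925 mm from the base axis. Payload 5.7 kg.
Tool frame: the origin (TCP) lies at the very end of the fingers, on their centre line; the grasp point (between the pads) lies 19 mm behind it; z points along the fingers, y is the line along which they close (so a half turn about z gives the same grasp; the last joint's range is limited). The gripper opens to 88 mm and grips with 3 to 60 N. Pads are 20 mm wide; open, the fingers measure 115 mm over their backs; the gripper's body (75 mm by 178 mm) begins 61 mm behind the grasp point.
Start: joints at [-73.574, 20.558, 86.54, -0, 72.909, -6.595], TCP at [234.626, -552.185, 188.623] pointing down, gripper open.
Joint ranges: [-170.27, 170.27], [-57.76, 135], [12.27, 136.19], [-55.21, 235.2], [11.17, 155.16], [-170.74, 170.74]. Speed limits (degrees/s): [136.94, 136.94, 180, 180, 180, 180].

## Interface

Orientations are given as a 3x3 rotation matrix whose columns are the frame's x, y, z axes.
In Python, from plant import env, viewer gives the robot as it stands.
- The arm moves only by the tool arm_command, never from a script. Its argument "motion" is one flat list of numbers, 5 for each row, row after row: the opening, from -1 (shut) to 1 (fully open), then the shift along the tool's x, y, z in units of 0.4 m (1.0 is 0.4 m), then the turn about the tool's z in units of 2 pi rad (1.0 is 2 pi rad). In form: [claw, tx, ty, tz, turn, claw, tx, ty, tz, turn, ...]. A call has 1 to 8 rows; each row is the pose to reach, as a shift and turn from the pose commanded when the call began, along the tool's axes at that moment, turning the shorter way round; what a row does not reach only later rows make up. A row lasts 1/10 s, in which the tool goes at most 50 mm and 8.59 degrees, less where a joint would pass 70% of its speed; a pose out of reach is approached as far as the arm can. A call with a number of a shift or a turn outside -1 to 1 is refused whole. A call with a gripper value outside its range is refused whole. The fingers move at their own pace and stop on an object; "newtons" is the grip in N (left out, the last holds). Time passes only in rows, so rows that repeat a pose let the fingers close. It gives the time, the measured TCP pose, the force, the opening and the grip force at its end, in the units of the state.
- env.observe(): the state, without advancing time (a new reading comes with each control period).
- viewer.grab_frame(name): name is "side" or "top"; returns the picture (420x560x3 uint8, blue, green, red); there is no depth.
- viewer.get_calibration(name): a dict with "vfov" (degrees; the focal length in pixels is half the picture's height over the tangent of half this angle, whatever the lens; pixels are square), "cx", "cy" (the principal point, pixels), "R" (3x3) and "t" (3): a world point X has camera coordinates R X + t. Camera axes: x right, y down, z forward; pixel columns grow to the right and rows downward; lengths in mm; the calibration is good to about 2 mm. A picture is of the moment at which its call begins. get_calibration takes no time and is no camera call.
- env.hand_in(): hands the job in; it is judged then, once.
The state is a dict: "time_s": time; "q": joint angles; "dq": joint speeds; "joint_efforts": joint torques, N m; "tcp_pos": TCP position; "tool_rot": TCP orientation; "ft_force": force on the tool from outside, world axes, zero at the start; "ft_torque": the same for the moment, N m; "opening": opening from 0.0 (shut) to 1.0 (fully open); "gripper_force": force on a finger pad.
Only numpy, scipy, OpenCV 4.12 (cv2) and the standard library are available. Lean on these libraries where they do the work, as an engineer would, in place of code of your own. Each camera call takes 0.05 s, during which the arm holds its last target. There are 200 camera calls.

## Working session

There is one attempt and no reset: what is moved stays moved. The work goes in short steps, Python scripts to look and compute and a tool call to move; the robot and the scene stay as the last step left them, time stands still between calls to the robot, and variables do not carry over. Pictures are saved under pics/ and viewed, at most 10 in all, crops included, and the job is handed in when it is done.

Besides the shell and the picture viewer there is one more tool, called after ">>>" by a JSON object that holds its "name" and its "arguments". arm_command: Moves the arm, as the interface text tells. Its arguments: {"type":"object","properties":{"motion":{"type":"array"},"newtons":{"type":"number"}},"required":["motion"]}

```bash
mkdir -p pics; ls
python3 - <<'E'
from plant import env, viewer
import cv2,numpy as np
for n in("side","top"):
    f=viewer.grab_frame(n); cv2.imwrite(f"pics/{n}0.png",f)
    c=viewer.get_calibration(n); print(n,c)
    
s=env.observe();print(s['time_s'],s['tcp_pos'],s['tool_rot'],s['ft_force'],s['opening'])
E
```

```text
pics
side {'vfov': 43.796430548368704, 'cx': 275.8116914145186, 'cy': 210.24083277393984, 'R': array([[ 0.98996796, -0.14065634, -0.01338805],
       [-0.10523322, -0.6707736 , -0.73415853],
       [ 0.0942837 ,  0.72820228, -0.67884609]]), 't': array([-463.92623744,   82.5508919 , 1744.24787938])}
top {'vfov': 53.73256419004141, 'cx': 280.8351089209004, 'cy': 211.31939651644998, 'R': array([[ 0.01447342, -0.9998215 ,  0.0121441 ],
       [-0.99438158, -0.01566626, -0.10468926],
       [ 0.10486082, -0.01056065, -0.99443083]]), 't': array([ -16.34216126,  482.3726768 , 1368.66084719])}
0.1 [ 234.43399467 -551.59361478  187.91242916] [[ 9.20363042e-01  3.91064792e-01 -4.46995248e-04]
 [ 3.91065004e-01 -9.20361800e-01  1.52335709e-03]
 [ 1.84333973e-04 -1.57684577e-03 -9.99998740e-01]] [-0.05488685  0.86617667  0.17595981] 0.999627883981658
```

View pics/side0.png

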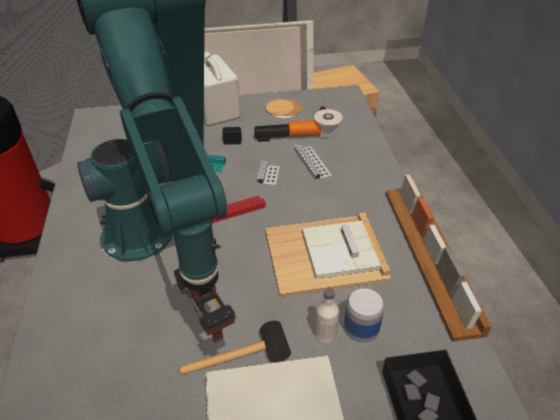

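View pics/top0.png

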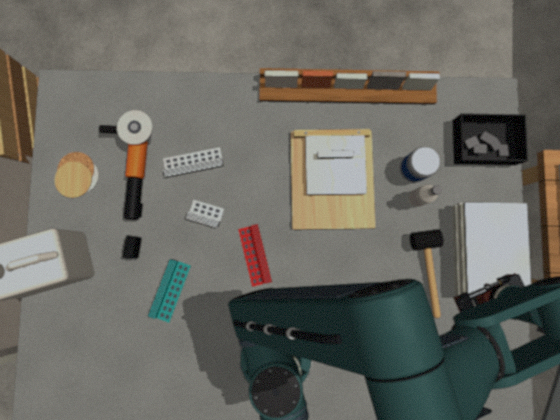

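```bash
cat > h.py <<'E'
import numpy as np,cv2
from plant import env,viewer
def cal(n):
    c=viewer.get_calibration(n); return 210/np.tan(np.radians(c['vfov']/2)),c['cx'],c['cy'],np.array(c['R']),np.array(c['t'])
def ray(n,u,v,z):
    f,cx,cy,R,t=cal(n); o=-R.T@t; d=R.T@np.array([(u-cx)/f,(v-cy)/f,1]); return o+d*(z-o[2])/d[2]
def proj(n,X):
    f,cx,cy,R,t=cal(n); p=R@np.array(X,float)+t; return np.array([cx+f*p[0]/p[2],cy+f*p[1]/p[2]])
def rect(n,z,P,img=None):   # metric orthophoto helper: homography px<-world plane
    return None
def crop(f,u,v,w,h,s): return cv2.resize(f[v:v+h,u:u+w],None,fx=s,fy=s,interpolation=cv2.INTER_CUBIC)
E
python3 - <<'E'
from h import *
s=cv2.imread('pics/side0.png');t=cv2.imread('pics/top0.png')
a=np.hstack([crop(t,150,130,100,75,4),crop(s,250,135,100,75,4)])
b=np.hstack([crop(t,280,120,100,75,4)[:, :],crop(s,290,205,100,75,4)])
cv2.imwrite('pics/c1.png',np.vstack([a,b]))
E
```

```text
(no output)
```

View pics/c1.png

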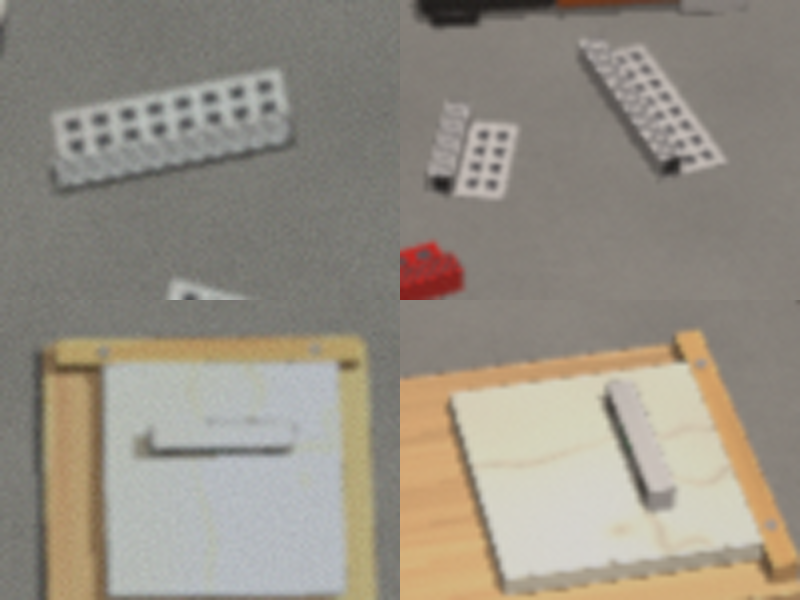

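```bash
cat >> h.py <<'E'
def line(g,p,q,r=2.5,n=40,sgn=0):
    """fit a straight edge near segment p-q; returns refined points at p,q (projected on the line) and rms"""
    p,q=np.array(p,float),np.array(q,float); d=(q-p)/np.linalg.norm(q-p); m=np.array([-d[1],d[0]])
    s=np.arange(-r-.5,r+.51,.1); pts=[]
    for a in np.linspace(.08,.92,n):
        c=p+a*(q-p); X=c+s[:,None]*m
        v=cv2.remap(g,X[:,0].astype(np.float32)[None],X[:,1].astype(np.float32)[None],cv2.INTER_CUBIC)[0]
        dv=np.gradient(cv2.GaussianBlur(v[None],(0,0),3)[0]); dv=dv*sgn if sgn else abs(dv); dv[:5]=0;dv[-5:]=0
        w=np.clip(dv,0,None); k=w.argmax(); sl=slice(max(0,k-6),k+7); pts.append(c+m*(w[sl]@s[sl])/max(w[sl].sum(),1e-9))
    pts=np.array(pts,np.float32); vx,vy,x0,y0=cv2.fitLine(pts,cv2.DIST_HUBER,0,.01,.01).ravel()
    L=np.array([vx,vy]);o=np.array([x0,y0]); e=(pts-o)@np.array([-vy,vx])
    return o,L,np.median(abs(e))
def X(a,b):
    k=np.linalg.solve(np.c_[a[1],-b[1]],b[0]-a[0]); return a[0]+k[0]*a[1]
def quad(g,c,r=2.5):
    L=[line(g,c[i],c[(i+1)%4],r) for i in range(4)]
    return [X(L[i-1],L[i]) for i in range(4)],[round(float(l[2]),2) for l in L]
def up(o,s,pts): return [(np.array(o)+(np.array(p)+.5)/s-.5) for p in pts]
E
python3 - <<'E'
from h import *
G={n:cv2.imread(f'pics/{n}0.png',0).astype(np.float32) for n in('side','top')}
def show(lab,n,o,pts,zs,r=2.0):
    c,e=quad(G[n],up(o,4,pts),r)
    W=np.array([ray(n,*p,z)[:2] for p,z in zip(c,zs)])
    print(lab,n,'rms',e,'\n',W.round(1).tolist(),'centre',W.mean(0).round(1),'len',[round(float(np.linalg.norm(W[i]-W[i-1])),1) for i in range(4)],'ang',[round(float(np.degrees(np.arctan2(*(W[i]-W[i-1])[::-1]))),2) for i in range(4)])
show('slab','top',(280,120),[(105,365-300),(340,362-300),(345,292),(110,297)],[44]*4)
show('slab','side',(290,205),[(50,95),(285,65),(360,245),(102,283)],[44]*4)
# trim: flange outer far corners z2.5, near head edge top z26
show('trim','top',(150,130),[(52,113),(280,68),(293,135),(56,182)],[2.5,2.5,26,26])
f=[line(G['side'],*up((250,135),4,a),2) for a in([(238,47),(325,160)],[(180,42),(262,172)],)]
print([ (l[0],l[1],l[2]) for l in f])
for u,z in (((240,45),2.5),((325,160),2.5),((262,172),26),((182,42),26),((262,178),0)):
    p=up((250,135),4,[((u[0]),u[1])])[0]; print(u,z,ray('side',*p,z).round(1))
E
```

```text
slab top rms [0.21, 0.35, 0.05, 0.17] 
 [[742.5, -88.5], [742.8, -287.1], [546.1, -293.9], [542.2, -93.1]] centre [ 643.4 -190.7] len [200.4, 198.6, 196.8, 200.8] ang [1.3, -89.91, -178.04, 91.12]
slab side rms [0.19, 0.18, 0.14, 0.09] 
 [[541.6, -95.8], [740.7, -89.5], [746.1, -289.7], [547.0, -295.9]] centre [ 643.8 -192.7] len [200.2, 199.2, 200.3, 199.2] ang [91.56, 1.81, -88.45, -178.21]
trim top rms [0.32, 0.31, 0.07, 0.32] 
 [[663.3, 400.5], [707.0, 205.9], [638.4, 192.2], [594.7, 386.8]] centre [650.9 296.4] len [69.9, 199.5, 69.9, 199.4] ang [11.36, -77.35, -168.73, 102.65]
[(array([318.58603, 158.5843 ], dtype=float32), array([0.5409473 , 0.84105647], dtype=float32), np.float32(0.92563426)), (array([306.70874, 163.54526], dtype=float32), array([0.5688347, 0.8224519], dtype=float32), np.float32(0.06637469))]
(240, 45) 2.5 [662.8 401.6   2.5]
(325, 160) 2.5 [707.1 208.7   2.5]
(262, 172) 26 [638.8 172.4  26. ]
(182, 42) 26 [600.5 383.7  26. ]
(262, 178) 0 [644.3 194.9   0. ]
```

```bash
cat >> h.py <<'E'
def rel(*T):
    """rows (tx,ty,tz,turn) to reach targets (x,y,z,angle of tool y in world) from the present pose"""
    s=env.observe(); R=np.array(s['tool_rot']); p=np.array(s['tcp_pos']); a=np.degrees(np.arctan2(R[1,1],R[0,1]))
    print('t',round(s['time_s'],2),'tcp',p.round(2),'ya',round(float(a),2),'F',np.round(s['ft_force'],2),'M',np.round(s['ft_torque'],2),'open',round(s['opening']*88,1),'grip',round(s['gripper_force'],1))
    for t in T: print(t,'->',(R.T@(np.array(t[:3])-p)/400).round(5),round(float(-((t[3]-a+180)%360-180)/360),5))
E
python3 -c "
from h import *
rel((432,-130,190,-27))"
```

```text
t 0.1 tcp [ 234.43 -551.59  187.91] ya -66.98 F [-0.05  0.87  0.18] M [0.02 0.03 0.  ] open 88.0 grip 0.0
(432, -130, 190, -27) -> [ 0.86676 -0.7769  -0.00383] -0.11105
```

>>> {"name": "arm_command", "arguments": {"motion": [1,0.867,-0.777,-0.01,-0.111,1,0.867,-0.777,-0.01,-0.111,1,0.867,-0.777,-0.01,-0.111,1,0.867,-0.777,-0.01,-0.111,1,0.867,-0.777,-0.01,-0.111,1,0.867,-0.777,-0.01,-0.111,1,0.867,-0.777,-0.01,-0.111,1,0.867,-0.777,-0.01,-0.111], "newtons": 20}}

```text
time_s: 0.9
tcp_pos: [404.6, -188.0, 192.0]
tool_rot: [[0.455, 0.891, -0.0], [0.891, -0.455, 0.0], [0.0, -0.0, -1.0]]
ft_force: [0.8, -0.4, 0.1]
opening: 0.999
gripper_force: 0.0
```

```bash
python3 -c "
from h import *
rel((629.3,291.5,130,12.4))"
```

```text
t 0.9 tcp [ 404.64 -188.01  192.04] ya -27.04 F [ 0.8  -0.43  0.14] M [-0.05 -0.08  0.01] open 87.9 grip 0.0
(629.3, 291.5, 130, 12.4) -> [ 1.32306 -0.0447   0.15525] -0.10955
```

>>> {"name": "arm_command", "arguments": {"motion": [1,0.95,-0.03,0,-0.11,1,0.95,-0.03,0,-0.11,1,0.95,-0.03,0,-0.11,1,0.95,-0.03,0,-0.11,1,0.95,-0.03,0,-0.11,1,0.95,-0.03,0,-0.11,1,0.95,-0.03,0,-0.11,1,0.95,-0.03,0,-0.11]}}

```text
time_s: 1.7
tcp_pos: [567.2, 157.4, 191.7]
tool_rot: [[-0.22, 0.976, 0.0], [0.976, 0.22, 0.001], [0.001, 0.0, -1.0]]
ft_force: [0.2, -0.3, 0.1]
opening: 1.0
gripper_force: 0.0
```

```bash
python3 -c "
from h import *
rel((629.3,291.5,70,12.4),(629.3,291.5,6,12.4))"
```

```text
t 1.7 tcp [567.21 157.43 191.73] ya 12.69 F [ 0.17 -0.31  0.1 ] M [-0.03 -0.1  -0.01] open 88.0 grip 0.0
(629.3, 291.5, 70, 12.4) -> [0.29262 0.22497 0.30466] 0.00081
(629.3, 291.5, 6, 12.4) -> [0.29248 0.22491 0.46466] 0.00081
```

>>> {"name": "arm_command", "arguments": {"motion": [1,0.293,0.225,0.25,0.001,1,0.293,0.225,0.25,0.001,1,0.293,0.225,0.25,0.001,1,0.293,0.225,0.25,0.001,1,0.293,0.225,0.25,0.001,1,0.293,0.225,0.25,0.001,1,0.293,0.225,0.25,0.001]}}

```text
time_s: 2.4
tcp_pos: [628.6, 287.0, 92.9]
tool_rot: [[-0.211, 0.977, 0.0], [0.977, 0.211, -0.0], [-0.0, 0.0, -1.0]]
ft_force: [0.6, 0.7, -0.2]
opening: 0.998
gripper_force: 0.0
```

Run:
```python
from h import *
rel((629.3,291.5,6,12.4))
s=viewer.grab_frame('side');t=viewer.grab_frame('top')
cv2.imwrite('pics/s1.png',s);cv2.imwrite('pics/t1.png',t)
for n,f in(('top',t),('side',s)):
    for X in [(x*np.cos(.2164)-y*np.sin(.2164)+629.3,x*np.sin(.2164)+y*np.cos(.2164)+291.5,z) for x,y,z in((57,100,2.5),(57,-100,2.5),(-12,-100,26),(-12,100,26),(0,0,26))]:
        cv2.circle(f,tuple(int(round(v*8)) for v in proj(n,X)),8,(0,0,255),-1,cv2.LINE_AA,3)
cv2.imwrite('pics/c2.png',np.hstack([crop(t,145,110,100,130,4),crop(s,260,90,100,130,4)]))
```

```text
t 2.4 tcp [628.59 287.02  92.88] ya 12.19 F [ 0.57  0.72 -0.23] M [-0.06 -0.11  0.05] open 87.8 grip 0.0
(629.3, 291.5, 6, 12.4) -> [0.01062 0.00405 0.21721] -0.00058
```

View pics/c2.png

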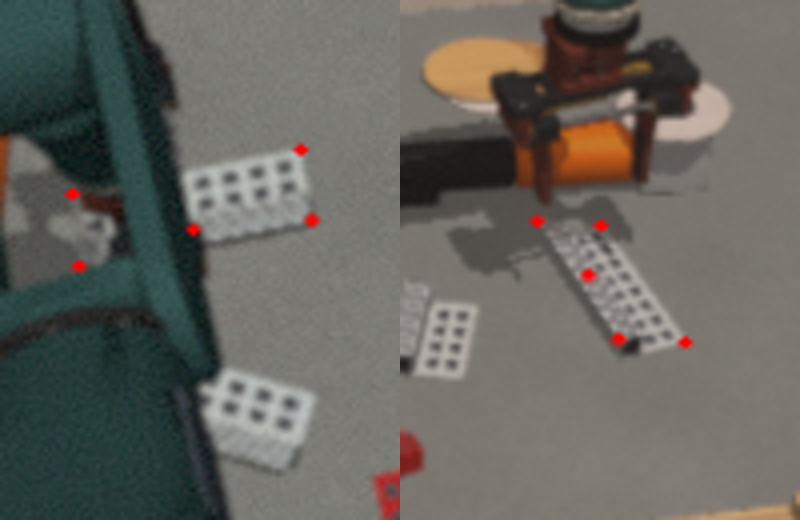

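>>> {"name": "arm_command", "arguments": {"motion": [1,0,0,0.08,0,1,0,0,0.14,0,1,0,0,0.14,0,1,0,0,0.14,0]}}

```text
time_s: 2.9
tcp_pos: [628.8, 287.3, 37.0]
tool_rot: [[-0.211, 0.978, 0.0], [0.978, 0.211, 0.0], [0.0, 0.0, -1.0]]
ft_force: [-0.2, -0.1, 0.4]
opening: 0.998
gripper_force: 0.0
```

```bash
python3 -c "
from h import *
rel((629.3,291.5,6,12.4))"
```

```text
t 2.9 tcp [628.77 287.31  37.  ] ya 12.17 F [-0.18 -0.12  0.44] M [-0.04 -0.15 -0.03] open 87.9 grip 0.0
(629.3, 291.5, 6, 12.4) -> [0.00996 0.0035  0.0775 ] -0.00063
```

Settled; descend with correction, then close.

>>> {"name": "arm_command", "arguments": {"motion": [1,0.01,0.0035,0.04,-0.0006,1,0.01,0.0035,0.0775,-0.0006,1,0.01,0.0035,0.0775,-0.0006,1,0.01,0.0035,0.0775,-0.0006,-1,0.01,0.0035,0.0775,-0.0006,-1,0.01,0.0035,0.0775,-0.0006,-1,0.01,0.0035,0.0775,-0.0006,-1,0.01,0.0035,0.0775,-0.0006], "newtons": 20}}

```text
time_s: 3.7
tcp_pos: [629.4, 292.3, 5.5]
tool_rot: [[-0.215, 0.977, 0.001], [0.977, 0.215, 0.0], [0.0, 0.001, -1.0]]
ft_force: [0.1, -0.3, 0.9]
opening: 0.675
gripper_force: 0.0
```

>>> {"name": "arm_command", "arguments": {"motion": [-1,0,0,0,0,-1,0,0,0,0,-1,0,0,0,0,-1,0,0,0,0]}}

```text
time_s: 4.1
tcp_pos: [629.1, 292.2, 5.1]
tool_rot: [[-0.215, 0.977, -0.0], [0.977, 0.215, 0.0], [0.0, -0.0, -1.0]]
ft_force: [0.6, -0.4, 0.3]
opening: 0.314
gripper_force: 0.0
```

```bash
python3 -c "
from h import *
rel((629.3,291.5,6,12.4))"
```

```text
t 4.1 tcp [629.11 292.17   5.12] ya 12.44 F [ 0.56 -0.41  0.31] M [-0.01 -0.12 -0.02] open 27.7 grip 0.0
(629.3, 291.5, 6, 12.4) -> [-0.00175  0.0001  -0.00219] 0.0001
```

>>> {"name": "arm_command", "arguments": {"motion": [-1,0,0,0,0,-1,0,0,0,0,-1,0,0,0,0,-1,0,0,-0.02,0,-1,0,0,-0.1,0,-1,0,0,-0.2,0,-1,0,0,-0.3,0,-1,0,0,-0.3,0], "newtons": 35}}

```text
time_s: 4.9
tcp_pos: [633.7, 293.9, 132.6]
tool_rot: [[-0.215, 0.976, 0.011], [0.977, 0.215, 0.004], [0.002, 0.012, -1.0]]
ft_force: [0.2, -0.2, 0.7]
opening: 0.007
gripper_force: 0.0
```

```bash
python3 -c "
from h import *
rel((540,50,125,8))
a=np.radians(1.6);e=np.array([544.2,-194.6]);x=np.array([np.cos(a),np.sin(a)])
print('pre',e-x*(12+60),'ins',e-x*(12+28))"
```

```text
t 4.9 tcp [633.68 293.87 132.65] ya 12.44 F [ 0.2  -0.19  0.74] M [-0.05 -0.08  0.04] open 0.6 grip 0.0
(540, 50, 125, 8) -> [-0.54491 -0.36027  0.01401] 0.01234
pre [ 472.22807172 -196.61035799] ins [ 504.2155954  -195.71686555]
```

Run:
```python
from h import *
s=viewer.grab_frame('side');t=viewer.grab_frame('top')
cv2.imwrite('pics/s2.png',s);cv2.imwrite('pics/t2.png',t)
for n,f in(('top',t),('side',s)):
    for X in [(x*np.cos(.2164)-y*np.sin(.2164)+629.3,x*np.sin(.2164)+y*np.cos(.2164)+291.5,z) for x,y,z in((57,100,2.5),(57,-100,2.5),(-12,-100,26),(-12,100,26),(0,0,26))]:
        cv2.circle(f,tuple(int(round(v*8)) for v in proj(n,X)),8,(0,0,255),-1,cv2.LINE_AA,3)
cv2.imwrite('pics/c3.png',np.hstack([crop(t,145,110,100,130,4),crop(s,260,60,100,130,4)]))
rel()
```

```text
t 5.0 tcp [630.06 292.53 127.02] ya 12.44 F [-0.01 -0.37 -0.55] M [-0.08 -0.08 -0.  ] open 0.7 grip 0.0
```

View pics/c3.png

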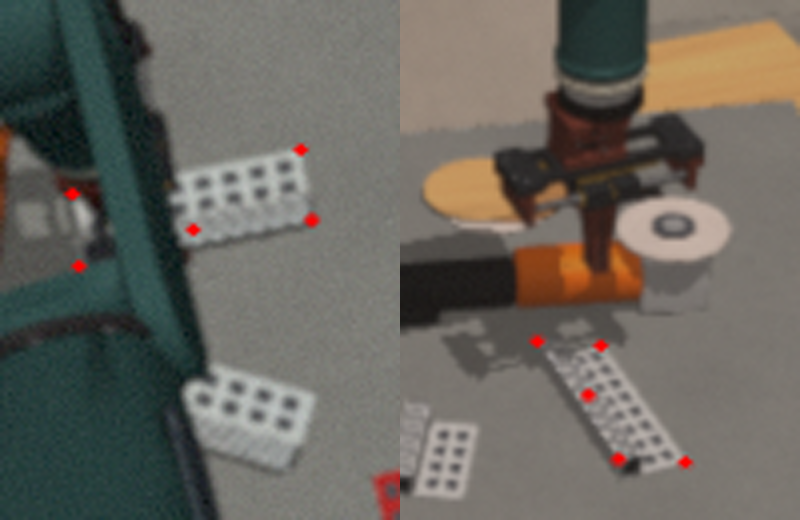

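>>> {"name": "arm_command", "arguments": {"motion": [0.3,0,0,0,0,0.3,0,0,0,0,0.3,0,0,0,0,0.3,0,0,0,0,0.3,0,0,0,0,0.3,0,0,0,0,0.3,0,0,0,0,0.3,0,0,0.1,0]}}

```text
time_s: 5.8
tcp_pos: [634.3, 294.1, 90.6]
tool_rot: [[-0.215, 0.976, 0.011], [0.977, 0.215, 0.004], [0.002, 0.012, -1.0]]
ft_force: [0.5, 1.0, 0.2]
opening: 0.641
gripper_force: 0.0
```

>>> {"name": "arm_command", "arguments": {"motion": [0.3,0,0,0.1,0,0.3,0,0,0.18,0,0.3,0,0,0.207,0,0.3,0,0,0.207,0,-0.3,0,0,0.207,0,-0.3,0,0,0.207,0,-0.3,0,0,0.207,0,-0.3,0,0,0.207,0]}}

```text
time_s: 6.6
tcp_pos: [630.0, 292.5, 3.7]
tool_rot: [[-0.215, 0.977, 0.002], [0.977, 0.215, 0.001], [0.0, 0.002, -1.0]]
ft_force: [-0.5, 0.7, 0.1]
opening: 0.357
gripper_force: 0.0
```

```bash
python3 -c "
from h import *
rel((629.3,291.5,5,12.4))"
```

```text
t 6.6 tcp [630.03 292.51   3.71] ya 12.44 F [-0.46  0.74  0.08] M [-0.05 -0.07  0.04] open 31.5 grip 0.0
(629.3, 291.5, 5, 12.4) -> [-0.00207 -0.00231 -0.00323] 0.00011
```

>>> {"name": "arm_command", "arguments": {"motion": [-1,0,0,0,0,-1,0,0,0,0,-1,0,0,0,0], "newtons": 40}}

```text
time_s: 6.9
tcp_pos: [629.1, 292.2, 2.4]
tool_rot: [[-0.215, 0.977, -0.0], [0.977, 0.215, 0.0], [0.0, 0.0, -1.0]]
ft_force: [-1.0, 0.4, 0.6]
opening: 0.117
gripper_force: 0.0
```

>>> {"name": "arm_command", "arguments": {"motion": [-1,0,0,0,0,-1,0,0,0,0,-1,0,0,0,0]}}

```text
time_s: 7.2
tcp_pos: [629.1, 292.2, 2.3]
tool_rot: [[-0.215, 0.977, -0.0], [0.977, 0.215, 0.0], [0.0, -0.0, -1.0]]
ft_force: [0.9, 0.7, -0.4]
opening: 0.008
gripper_force: 0.0
```

Run:
```python
from h import *
p=proj('side',(630.06,292.53,127)); print('c3 crop', ((p-[260,60]+.5)*4+[400,0]).round(0))
s=viewer.grab_frame('side');t=viewer.grab_frame('top')
cv2.imwrite('pics/s3.png',s);cv2.imwrite('pics/t3.png',t)
T=env.observe()['tcp_pos']
for n,f in(('top',t),('side',s)):
    cv2.circle(f,tuple(int(round(v*8)) for v in proj(n,T)),8,(255,0,0),-1,cv2.LINE_AA,3)
    for X in [(x*np.cos(.2164)-y*np.sin(.2164)+629.3,x*np.sin(.2164)+y*np.cos(.2164)+291.5,z) for x,y,z in((57,100,2.5),(57,-100,2.5),(-12,-100,26),(-12,100,26),(0,0,26))]:
        cv2.circle(f,tuple(int(round(v*8)) for v in proj(n,X)),8,(0,0,255),-1,cv2.LINE_AA,3)
cv2.imwrite('pics/c4.png',np.hstack([crop(t,145,110,100,130,4),crop(s,260,80,100,130,4)]))
```

```text
c3 crop [592. 307.]
```

View pics/c4.png

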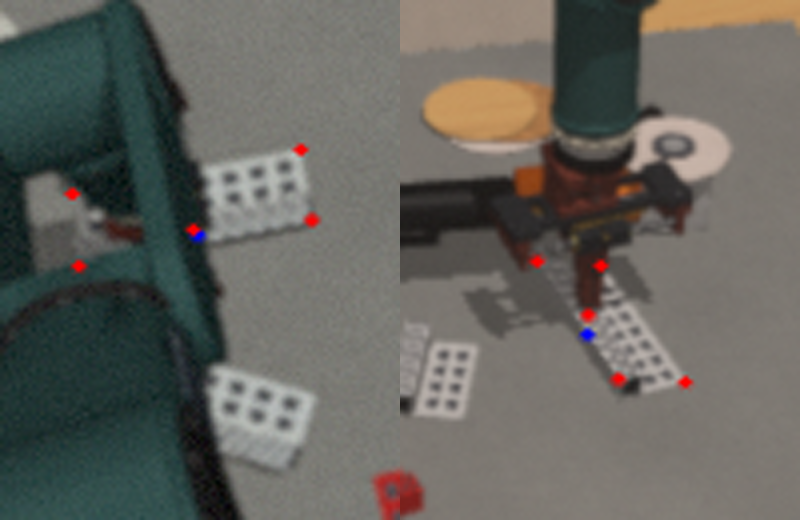

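Run:
```python
from h import *
T=np.array([234.43,-551.6,187.9]);y=np.array([.391,-.920,0])
O=[]
for n in('side','top'):
    f=cv2.imread(f'pics/{n}0.png'); print(n,proj(n,T))
    for k,c in((-44,(0,0,255)),(0,(255,0,0)),(44,(0,0,255))):
        cv2.circle(f,tuple(int(round(v*8)) for v in proj(n,T+k*y)),6,c,-1,cv2.LINE_AA,3)
    p=proj(n,T).astype(int); O.append(crop(f,p[0]-50,p[1]-50,80,80,5))
f=cv2.imread('pics/s1.png')
cv2.imwrite('pics/c5.png',np.hstack(O))
```

```text
side [209.60412315 332.67956018]
top [465.78235355 292.78616403]
```

View pics/c5.png

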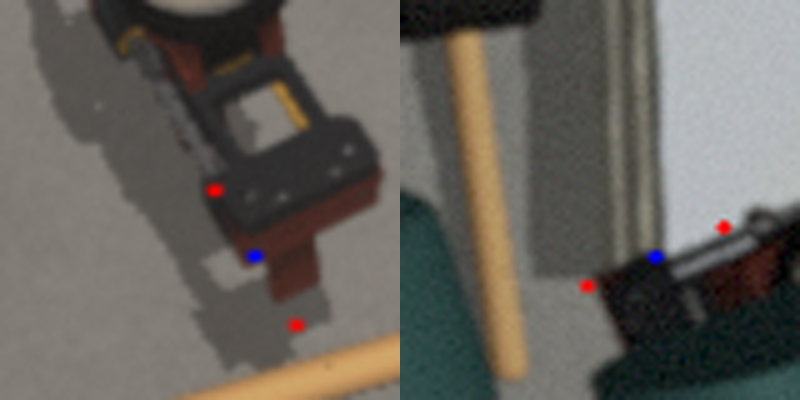

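Run:
```python
from h import *
T=np.array([628.6,287.2,92.9]);y=np.array([.977,.211,0])
for dz in(0,20,30,40):
    print(dz,[((proj('side',T+[0,0,dz]+k*y)-[260,90]+.5)*4+[400,0]).round(0) for k in(-50,50)])
T=np.array([234.43,-551.6,187.9]);y=np.array([.391,-.920,0])
for dz in(0,20,30,40): print(dz,[((proj('side',T+[0,0,dz]+k*y)-[159,282]+.5)*5).round(0) for k in(44,57.5)])
T=np.array([629.1,292.2,2.3])
for dz in(0,20,30,40): print(dz,((proj('side',T+[0,0,dz])-[260,80]+.5)*4+[400,0]).round(0))
s=env.observe();print(s['q'])
```

```text
0 [array([541., 232.]), array([640., 210.])]
20 [array([541., 215.]), array([640., 192.])]
30 [array([541., 206.]), array([641., 183.])]
40 [array([541., 197.]), array([641., 174.])]
0 [array([297., 325.]), array([310., 347.])]
20 [array([293., 300.]), array([306., 322.])]
30 [array([291., 288.]), array([304., 310.])]
40 [array([289., 275.]), array([303., 297.])]
0 [587. 335.]
20 [588. 318.]
30 [588. 310.]
40 [588. 301.]
[1.92058592e+01 3.87534724e+01 8.33402055e+01 9.16597108e-03
 5.79090006e+01 6.76439346e+00]
```

>>> {"name": "arm_command", "arguments": {"motion": [-1,0,0,0.006,0,-1,0,0,0.012,0,-1,0,0,0.012,0]}}

```text
time_s: 7.6
tcp_pos: [628.7, 292.0, -3.0]
tool_rot: [[-0.215, 0.977, -0.001], [0.977, 0.215, -0.0], [0.0, -0.001, -1.0]]
ft_force: [-0.2, 0.7, 0.8]
opening: 0.005
gripper_force: 0.0
```

>>> {"name": "arm_command", "arguments": {"motion": [-1,0,0,0.006,0,-1,0,0,0.006,0]}}

```text
time_s: 7.8
tcp_pos: [628.9, 292.1, -5.3]
tool_rot: [[-0.215, 0.977, -0.001], [0.977, 0.215, -0.0], [0.0, -0.001, -1.0]]
ft_force: [0.6, -0.5, 0.1]
opening: 0.007
gripper_force: 0.0
```

>>> {"name": "arm_command", "arguments": {"motion": [-1,0,0,0.006,0,-1,0,0,0.006,0]}}

```text
time_s: 8.0
tcp_pos: [629.2, 292.2, -7.4]
tool_rot: [[-0.215, 0.977, -0.0], [0.977, 0.215, 0.0], [0.0, 0.0, -1.0]]
ft_force: [0.2, 0.3, -0.1]
opening: 0.005
gripper_force: 0.0
```

Reported z is negative with no contact, so the reported TCP does lie below the real fingertips, as the images show (~30 mm). Continue the probe.

>>> {"name": "arm_command", "arguments": {"motion": [-1,0,0,0.005,0,-1,0,0,0.005,0]}}

```text
time_s: 8.2
tcp_pos: [629.3, 292.3, -7.6]
tool_rot: [[-0.215, 0.977, 0.0], [0.977, 0.215, 0.0], [0.0, 0.0, -1.0]]
ft_force: [-3.5, -1.5, 10.9]
opening: 0.007
gripper_force: 5.5
```

>>> {"name": "arm_command", "arguments": {"motion": [-1,0,0,0.005,0,-1,0,0,0.005,0]}}

```text
time_s: 8.4
tcp_pos: [629.3, 292.3, -7.7]
tool_rot: [[-0.216, 0.976, 0.001], [0.976, 0.216, 0.0], [0.0, 0.001, -1.0]]
ft_force: [-6.9, -3.3, 24.0]
opening: 0.003
gripper_force: 11.7
```

>>> {"name": "arm_command", "arguments": {"motion": [-1,0,0,0.005,0,-1,0,0,0.005,0]}}

```text
time_s: 8.6
tcp_pos: [629.3, 292.3, -7.8]
tool_rot: [[-0.216, 0.976, 0.001], [0.976, 0.216, 0.0], [0.0, 0.001, -1.0]]
ft_force: [-11.3, -4.6, 35.8]
opening: 0.009
gripper_force: 18.0
```

>>> {"name": "arm_command", "arguments": {"motion": [-1,0,0,0.005,0,-1,0,0,0.005,0]}}

```text
time_s: 8.8
tcp_pos: [629.4, 292.3, -7.9]
tool_rot: [[-0.216, 0.976, 0.002], [0.976, 0.216, 0.0], [-0.0, 0.002, -1.0]]
ft_force: [-15.3, -5.8, 48.4]
opening: 0.008
gripper_force: 24.3
```

>>> {"name": "arm_command", "arguments": {"motion": [0.2,0,0,-0.05,0,0.2,0,0,-0.05,0,0.2,0,0,-0.05,0,0.2,0,0,-0.05,0,0.2,0,0,-0.05,0,0.2,0,0,-0.05,0,0.2,0,0,-0.05,0,0.2,0,0,-0.05,0], "newtons": 40}}

```text
time_s: 9.6
tcp_pos: [629.0, 292.1, 4.3]
tool_rot: [[-0.215, 0.977, -0.001], [0.977, 0.215, -0.0], [0.0, -0.001, -1.0]]
ft_force: [0.1, 0.4, -0.5]
opening: 0.601
gripper_force: 0.0
```

```bash
python3 -c "
from h import *
rel((629.3,291.5,-28,12.4))"
```

```text
t 9.6 tcp [628.97 292.13   4.34] ya 12.44 F [ 0.13  0.39 -0.47] M [-0.02 -0.06 -0.03] open 52.9 grip 0.0
(629.3, 291.5, -28, 12.4) -> [-0.00173  0.0005   0.08085] 0.0001
```

>>> {"name": "arm_command", "arguments": {"motion": [0.2,0,0,0.03,0,0.2,0,0,0.06,0,0.2,0,0,0.08,0,0.2,0,0,0.08,0,-1,0,0,0.08,0,-1,0,0,0.08,0,-1,0,0,0.08,0,-1,0,0,0.08,0]}}

```text
time_s: 10.4
tcp_pos: [629.5, 292.3, -26.8]
tool_rot: [[-0.215, 0.977, 0.001], [0.977, 0.215, 0.0], [0.0, 0.001, -1.0]]
ft_force: [-0.5, -0.8, -0.3]
opening: 0.275
gripper_force: 0.0
```

>>> {"name": "arm_command", "arguments": {"motion": [-1,0,0,0,0,-1,0,0,0,0,-1,0,0,0,0]}}

```text
time_s: 10.7
tcp_pos: [629.5, 292.3, -26.8]
tool_rot: [[-0.215, 0.977, 0.001], [0.977, 0.215, 0.0], [0.0, 0.001, -1.0]]
ft_force: [0.5, -0.1, 3.0]
opening: 0.271
gripper_force: 40.0
```

```bash
python3 -c "
from h import *
rel()"
```

```text
t 10.7 tcp [629.49 292.33 -26.78] ya 12.44 F [ 0.48 -0.15  3.  ] M [-0.02 -0.05  0.01] open 23.8 grip 40.0
```

>>> {"name": "arm_command", "arguments": {"motion": [-1,0,0,-0.01,0,-1,0,0,-0.03,0,-1,0,0,-0.06,0,-1,0,0,-0.1,0,-1,0,0,-0.14,0,-1,0,0,-0.18,0,-1,0,0,-0.22,0,-1,0,0,-0.22,0]}}

```text
time_s: 11.5
tcp_pos: [631.4, 293.0, 64.4]
tool_rot: [[-0.215, 0.976, 0.005], [0.977, 0.215, 0.002], [0.001, 0.006, -1.0]]
ft_force: [0.7, 1.3, -0.5]
opening: 0.274
gripper_force: 40.0
```

```bash
python3 -c "
from h import *
rel((550,50,62,7))"
```

```text
t 11.5 tcp [631.41 293.03  64.38] ya 12.44 F [ 0.65  1.28 -0.49] M [-0.06 -0.06 -0.06] open 24.1 grip 40.0
(550, 50, 62, 7) -> [-0.54946 -0.32967  0.0037 ] 0.01512
```

>>> {"name": "arm_command", "arguments": {"motion": [-1,-0.05,-0.03,0,0.001,-1,-0.12,-0.072,0,0.003,-1,-0.2,-0.12,0,0.006,-1,-0.28,-0.168,0,0.009,-1,-0.36,-0.216,0,0.012,-1,-0.44,-0.264,0,0.015,-1,-0.5,-0.3,0,0.015,-1,-0.55,-0.33,0,0.015]}}

```text
time_s: 12.3
tcp_pos: [546.5, 47.3, 60.5]
tool_rot: [[-0.122, 0.993, -0.001], [0.993, 0.122, -0.0], [0.0, -0.001, -1.0]]
ft_force: [0.5, -0.4, -0.6]
opening: 0.274
gripper_force: 40.0
```

```bash
python3 -c "
from h import *
rel((472.2,-196.6,62,1.6))"
```

```text
t 12.3 tcp [546.48  47.34  60.48] ya 6.99 F [ 0.54 -0.45 -0.57] M [-0.04 -0.05 -0.05] open 24.1 grip 40.0
(472.2, -196.6, 62, 1.6) -> [-0.58272 -0.25855 -0.00358] 0.01497
```

>>> {"name": "arm_command", "arguments": {"motion": [-1,-0.06,-0.026,0,0.002,-1,-0.15,-0.065,0,0.004,-1,-0.24,-0.105,0,0.006,-1,-0.33,-0.145,0,0.009,-1,-0.42,-0.185,0,0.012,-1,-0.5,-0.22,0,0.015,-1,-0.56,-0.248,0,0.015,-1,-0.583,-0.258,0,0.015]}}

```text
time_s: 13.1
tcp_pos: [473.0, -197.3, 60.6]
tool_rot: [[-0.026, 1.0, -0.0], [1.0, 0.026, -0.0], [-0.0, -0.0, -1.0]]
ft_force: [0.4, 0.3, -1.5]
opening: 0.268
gripper_force: 40.0
```

>>> {"name": "arm_command", "arguments": {"motion": [-1,0,0,0.05,0,-1,0,0,0.1,0,-1,0,0,0.13,0,-1,0,0,0.13,0]}}

```text
time_s: 13.5
tcp_pos: [472.5, -193.8, 7.2]
tool_rot: [[-0.029, 1.0, -0.003], [1.0, 0.029, 0.002], [0.002, -0.003, -1.0]]
ft_force: [-0.2, 0.6, -1.0]
opening: 0.27
gripper_force: 40.0
```

Run:
```python
from h import *
s=viewer.grab_frame('side');t=viewer.grab_frame('top')
cv2.imwrite('pics/s4.png',s);cv2.imwrite('pics/t4.png',t)
rel((472.2,-196.6,-5,1.6))
cv2.imwrite('pics/c6.png',np.hstack([crop(t,285,120,100,150,4),crop(s,265,190,100,150,4)]))
```

```text
t 13.6 tcp [ 473.87 -194.67    8.69] ya 1.67 F [-0.79 -0.14 -0.07] M [-0.03 -0.1   0.05] open 24.0 grip 40.0
(472.2, -196.6, -5, 1.6) -> [-0.00473 -0.0043   0.03422] 0.0002
```

View pics/c6.png

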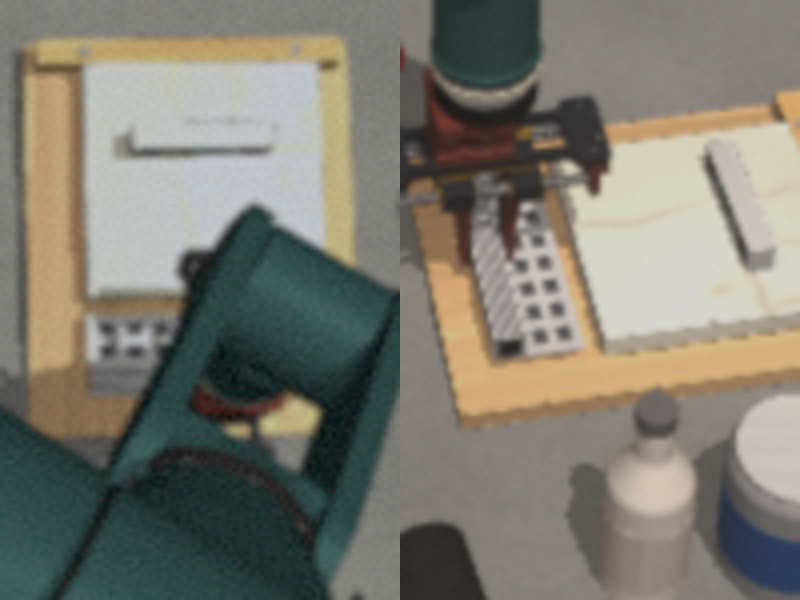

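>>> {"name": "arm_command", "arguments": {"motion": [-1,-0.004,-0.004,0.015,0,-1,-0.004,-0.004,0.03,0,-1,-0.004,-0.004,0.038,0,-1,-0.004,-0.004,0.038,0,-1,-0.004,-0.004,0.038,0]}}

```text
time_s: 14.1
tcp_pos: [472.2, -196.8, -6.5]
tool_rot: [[-0.029, 1.0, -0.0], [1.0, 0.029, 0.0], [0.0, -0.0, -1.0]]
ft_force: [1.0, -0.0, -0.9]
opening: 0.273
gripper_force: 40.0
```

Run:
```python
from h import *
s=viewer.grab_frame('side');t=viewer.grab_frame('top')
cv2.imwrite('pics/s5.png',s);cv2.imwrite('pics/t5.png',t)
rel()
u=env.observe()['tcp_pos'][2]+26.8; print('under',u)
g=cv2.cvtColor(s,cv2.COLOR_BGR2GRAY).astype(np.float32);gt=cv2.cvtColor(t,cv2.COLOR_BGR2GRAY).astype(np.float32)
T=np.array(env.observe()['tcp_pos']);a=np.radians(1.67)
def W(x,y,z): return (T[0]+x*np.cos(a)-y*np.sin(a),T[1]+x*np.sin(a)+y*np.cos(a),z)
# side: flange lip edge (visible part, near half), flange near-end edge, slab front (top) and slab near side (top)
def L(g,n,A,B,z,lab,r=2.5):
    p,q=proj(n,A),proj(n,B); o,d,e=line(g,p,q,r); P=[]
    for c in(p,q):
        m=o+d*((c-o)@d); P.append(ray(n,*m,z)[:2])
    v=P[1]-P[0]; print(lab,n,np.round(P,1).tolist(),'ang',round(float(np.degrees(np.arctan2(v[1],v[0]))),2),'rms',round(float(e),2))
e=np.array([544.2,-194.6]);b=np.radians(1.6)
def S(x,y,z): return (e[0]+x*np.cos(b)-y*np.sin(b),e[1]+x*np.sin(b)+y*np.cos(b),z)
L(g,'side',W(57,-98,u+2.5),W(57,-10,u+2.5),u+2.5,'lip')
L(g,'side',W(57,-100,u+2.5),W(14,-100,u+2.5),u+2.5,'trim -y end')
L(g,'side',S(0,-98,44),S(0,98,44),44,'slab front')
L(g,'side',S(2,-100,44),S(195,-100,44),44,'slab -y side')
L(gt,'top',W(56,100,u+2.5),W(14,100,u+2.5),u+2.5,'trim +y end')
L(gt,'top',S(2,100,44),S(195,100,44),44,'slab +y side')
L(gt,'top',S(0,98,44),S(0,30,44),44,'slab front')
L(gt,'top',W(57,98,u+2.5),W(57,30,u+2.5),u+2.5,'lip')
```

```text
t 14.2 tcp [ 472.37 -196.9    -6.38] ya 1.64 F [ 0.35  1.01 -0.69] M [ 0.03 -0.05  0.01] open 23.8 grip 40.0
under 20.41942757905121
lip side [[525.7, -294.5], [523.0, -206.6]] ang 91.78 rms 0.05
trim -y end side [[532.8, -291.6], [490.3, -288.5]] ang 175.81 rms 0.67
slab front side [[546.7, -292.6], [543.7, -96.1]] ang 90.86 rms 0.26
slab -y side side [[548.9, -295.3], [741.7, -290.1]] ang 1.53 rms 0.18
trim +y end top [[523.8, -104.2], [483.4, -96.8]] ang 169.56 rms 0.63
slab +y side top [[543.4, -93.6], [736.3, -88.3]] ang 1.58 rms 0.13
slab front top [[542.1, -96.6], [549.1, -164.1]] ang -84.11 rms 0.34
lip top [[519.7, -97.4], [521.5, -165.3]] ang -88.49 rms 0.14
```

Run:
```python
from h import *
T=np.array([472.3,-196.85,-6.4]);a=np.radians(1.64);u=20.4
def W(x,y,z): return (T[0]+x*np.cos(a)-y*np.sin(a),T[1]+x*np.sin(a)+y*np.cos(a),z)
G={'side':cv2.imread('pics/s5.png').astype(np.float32),'top':cv2.imread('pics/t5.png').astype(np.float32)}
def L(ch,n,A,B,z,lab,r):
    p,q=proj(n,A),proj(n,B); o,d,e=line(np.ascontiguousarray(G[n][:,:,ch]),p,q,r,25)
    P=[]
    for c in(p,q):
        m=o+d*((c-o)@d); w=ray(n,*m,z)[:2]-T[:2]; P.append((w@[-np.sin(a),np.cos(a)]).round(2))
    print(lab,n,r,'trim-frame y',P,'rms',round(float(e),2))
for r in(1.2,1.6):
    L(0,'side',W(56,-100,u+1),W(14,-100,u+1),u+1,'flange -y end',r)
    L(0,'side',W(12,-100,u),W(-12,-100,u),u,'head bottom -y',r)
    L(0,'top',W(56,100,u+2.5),W(14,100,u+2.5),u+2.5,'flange +y',r)
    L(0,'top',W(11,100,u+26),W(-11,100,u+26),u+26,'head top +y',r)
# 1-D profile across the ends, averaged over x
for n,y0,z,xs in(('side',-100,u+1.2,np.arange(16,54,2)),('top',100,u+2.5,np.arange(16,54,2)),('side',-100,u+26,np.arange(-10,11,2)),('side',-100,u,np.arange(-10,11,2)),('top',100,u+26,np.arange(-10,11,2))):
    ys=np.arange(-10,10.1,1)
    v=[]
    for y in ys:
        P=np.array([proj(n,W(x,y0+y,z)) for x in xs],np.float32)
        v.append(cv2.remap(G[n][:,:,0],P[:,0][None],P[:,1][None],cv2.INTER_LINEAR).mean())
    print(n,y0,round(z),np.round(v).astype(int))
```

```text
flange -y end side 1.2 trim-frame y [np.float64(-100.59), np.float64(-100.29)] rms 0.08
head bottom -y side 1.2 trim-frame y [np.float64(-98.66), np.float64(-98.14)] rms 0.15
flange +y top 1.2 trim-frame y [np.float64(100.24), np.float64(99.51)] rms 0.12
head top +y top 1.2 trim-frame y [np.float64(97.38), np.float64(99.25)] rms 0.14
flange -y end side 1.6 trim-frame y [np.float64(-100.59), np.float64(-100.29)] rms 0.08
head bottom -y side 1.6 trim-frame y [np.float64(-98.67), np.float64(-98.05)] rms 0.17
flange +y top 1.6 trim-frame y [np.float64(100.24), np.float64(99.51)] rms 0.12
head top +y top 1.6 trim-frame y [np.float64(96.76), np.float64(99.64)] rms 0.2
side -100 22 [122 122 123 123 123 124 126 131 138 146 155 163 170 174 176 177 175 169
 163 155 149]
top 100 23 [152 160 167 171 174 177 175 169 163 155 145 134 124 119 116 112 111 112
 113 114 114]
side -100 46 [ 64  66  69  74  83  94 106 121 132 139 144 149 151 152 152 152 151 150
 148 147 146]
side -100 20 [120 120 120 121 121 120 119 117 114 109 103  96  88  80  73  68  63  59
  57  57  56]
top 100 46 [104 104 103 101 100  98  94  91  88  84  79  75  74  74  74  75  75  76
  77  77  78]
```

>>> {"name": "arm_command", "arguments": {"motion": [-1,0.002,0,0.004,0,-1,0.002,0,0.004,0,-1,0.002,0.01,0.004,0,-1,0.002,0.02,0.004,0,-1,0.002,0.03,0.004,0,-1,0.002,0.04,0.004,0,-1,0.002,0.05,0.004,0,-1,0.002,0.05,0.004,0]}}

```text
time_s: 15.0
tcp_pos: [493.1, -195.6, -8.0]
tool_rot: [[-0.029, 1.0, 0.001], [1.0, 0.029, -0.0], [-0.0, 0.001, -1.0]]
ft_force: [0.1, 0.2, -1.1]
opening: 0.274
gripper_force: 40.0
```

>>> {"name": "arm_command", "arguments": {"motion": [-1,0,0.01,0,0,-1,0,0.02,0,0,-1,0,0.03,0,0,-1,0,0.03,0,0]}}

```text
time_s: 15.4
tcp_pos: [505.1, -195.3, -8.0]
tool_rot: [[-0.029, 1.0, 0.001], [1.0, 0.029, -0.0], [-0.0, 0.001, -1.0]]
ft_force: [0.3, -0.2, -0.9]
opening: 0.271
gripper_force: 40.0
```

Run:
```python
from h import *
s=viewer.grab_frame('side');t=viewer.grab_frame('top')
cv2.imwrite('pics/s6.png',s);cv2.imwrite('pics/t6.png',t)
rel()
cv2.imwrite('pics/c7.png',np.hstack([crop(t,295,155,80,100,5),crop(s,275,195,80,100,5)]))
```

```text
t 15.5 tcp [ 504.23 -195.07   -8.14] ya 1.65 F [ 0.36 -0.09 -0.3 ] M [ 0.01 -0.06  0.02] open 24.0 grip 40.0
```

View pics/c7.png

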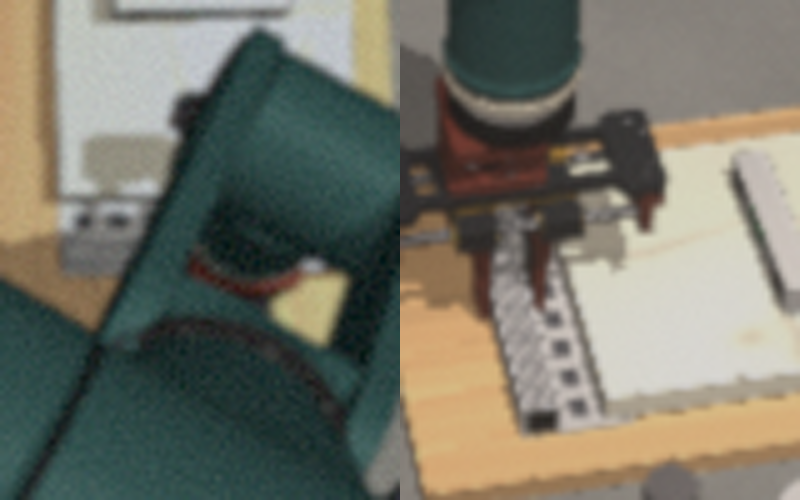

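Run:
```python
from h import *
T=np.array([504.3,-195.1]);a=np.radians(1.6);u=18.6
def W(x,y,z): return (T[0]+x*np.cos(a)-y*np.sin(a),T[1]+x*np.sin(a)+y*np.cos(a),z)
G={'side':cv2.imread('pics/s6.png').astype(np.float32),'top':cv2.imread('pics/t6.png').astype(np.float32)}
def L(ch,n,A,B,z,lab,r,ax=1):
    p,q=proj(n,A),proj(n,B); o,d,e=line(np.ascontiguousarray(G[n][:,:,ch]),p,q,r,25)
    P=[]
    for c in(p,q):
        m=o+d*((c-o)@d); w=ray(n,*m,z)[:2]-T; P.append(round(float(w@([-np.sin(a),np.cos(a)] if ax else [np.cos(a),np.sin(a)])),2))
    print(lab,n,'y' if ax else 'x',P,'rms',round(float(e),2))
for ch in(0,1):
    L(ch,'side',W(36,-100,u+1),W(14,-100,u+1),u+1,'flange -y',1.5)
    L(ch,'side',W(45,-100,44),W(230,-100,44),44,'slab -y top edge',1.5)
    L(ch,'side',W(45,-100,24),W(230,-100,24),24,'slab -y bottom edge',1.5)
    L(ch,'top',W(36,100,u+2.5),W(14,100,u+2.5),u+2.5,'flange +y',1.5)
    L(ch,'top',W(45,100,44),W(230,100,44),44,'slab +y',1.5)
    L(ch,'side',W(40,-95,44),W(40,-20,44),44,'slab front',2,0)
    L(ch,'side',W(-12,-95,u+26),W(-12,-40,u+26),u+26,'head outer top',1.5,0)
    L(ch,'top',W(40,97,44),W(40,60,44),44,'slab front',2,0)
    L(ch,'top',W(-12,97,u),W(-12,60,u),u,'head outer bottom',1.5,0)
```

```text
flange -y side y [-100.72, -100.79] rms 0.02
slab -y top edge side y [-101.68, -101.42] rms 0.18
slab -y bottom edge side y [-98.1, -100.32] rms 0.34
flange +y top y [100.31, 100.26] rms 0.1
slab +y top y [100.85, 101.5] rms 0.11
slab front side x [39.91, 40.35] rms 0.08
head outer top side x [-11.56, -11.09] rms 0.13
slab front top x [42.73, 34.23] rms 0.23
head outer bottom top x [-12.74, -10.57] rms 0.18
flange -y side y [-94.19, -100.47] rms 0.35
slab -y top edge side y [-101.92, -100.62] rms 0.18
slab -y bottom edge side y [-103.55, -101.55] rms 0.23
flange +y top y [96.02, 103.27] rms 0.17
slab +y top y [100.62, 100.22] rms 0.11
slab front side x [39.75, 40.41] rms 0.08
head outer top side x [-11.01, -12.98] rms 0.4
slab front top x [42.85, 34.37] rms 0.19
head outer bottom top x [-10.72, -15.34] rms 0.85
```

>>> {"name": "arm_command", "arguments": {"motion": [-1,0,0,0.002,0,-0.27,0,0,0.002,0,-0.27,0,0,0.002,0,-0.27,0,0,0.002,0,-0.27,0,0,-0.02,0,-0.27,0,0,-0.06,0,-0.27,0,0,-0.12,0,-0.27,0,0,-0.12,0]}}

```text
time_s: 16.3
tcp_pos: [506.4, -196.3, 42.9]
tool_rot: [[-0.029, 1.0, 0.005], [1.0, 0.029, -0.002], [-0.003, 0.005, -1.0]]
ft_force: [0.7, 0.5, -0.5]
opening: 0.367
gripper_force: 0.0
```

```bash
python3 -c "
from h import *
a=np.radians(1.6)
rel((464.3,-196.2,45,1.6),(464.3,-196.2,-6,1.6))"
```

```text
t 16.3 tcp [ 506.43 -196.29   42.94] ya 1.64 F [ 0.66  0.48 -0.49] M [-0.03 -0.12 -0.01] open 32.3 grip 0.0
(464.3, -196.2, 45, 1.6) -> [ 0.00321 -0.10526 -0.00566] 0.00011
(464.3, -196.2, -6, 1.6) -> [ 0.00355 -0.10586  0.12183] 0.00011
```

>>> {"name": "arm_command", "arguments": {"motion": [-1,0,-0.04,0,0,-1,0,-0.08,0,0,-1,0,-0.105,0,0,-1,0,-0.105,0,0,-1,0,-0.105,0.04,0,-1,0,-0.105,0.09,0,-1,0,-0.105,0.125,0,-1,0,-0.105,0.125,0]}}

```text
time_s: 17.1
tcp_pos: [461.7, -195.8, -11.6]
tool_rot: [[-0.028, 1.0, -0.002], [1.0, 0.028, 0.002], [0.002, -0.002, -1.0]]
ft_force: [0.4, 0.5, 0.6]
opening: 0.005
gripper_force: 0.0
```

>>> {"name": "arm_command", "arguments": {"motion": [-1,0,0.01,0,0,-1,0,0.025,0,0,-1,0,0.04,0,0,-1,0,0.055,0,0,-1,0,0.07,0,0,-1,0,0.08,0,0,-1,0,0.09,0,0,-1,0,0.09,0,0]}}

```text
time_s: 17.9
tcp_pos: [499.0, -195.4, -10.1]
tool_rot: [[-0.029, 1.0, 0.001], [1.0, 0.029, -0.0], [-0.0, 0.001, -1.0]]
ft_force: [0.1, 0.5, -0.1]
opening: 0.006
gripper_force: 0.0
```

```bash
python3 -c "
from h import *
rel()"
```

```text
t 17.9 tcp [ 499.   -195.39  -10.08] ya 1.65 F [ 0.1   0.54 -0.11] M [-0.01 -0.1   0.04] open 0.6 grip 0.0
```

>>> {"name": "arm_command", "arguments": {"motion": [-1,0,0.005,0,0,-1,0,0.01,0,0,-1,0,0.015,0,0,-1,0,0.015,0,0]}}

```text
time_s: 18.3
tcp_pos: [504.6, -195.2, -10.1]
tool_rot: [[-0.029, 1.0, 0.001], [1.0, 0.029, -0.0], [-0.0, 0.001, -1.0]]
ft_force: [0.2, -0.5, -0.5]
opening: 0.007
gripper_force: 0.0
```

>>> {"name": "arm_command", "arguments": {"motion": [-1,0,0.003,0,0,-1,0,0.006,0,0,-1,0,0.006,0,0]}}

```text
time_s: 18.6
tcp_pos: [506.8, -195.1, -10.1]
tool_rot: [[-0.028, 1.0, 0.0], [1.0, 0.028, 0.0], [0.0, 0.0, -1.0]]
ft_force: [-0.5, -0.3, -0.5]
opening: 0.008
gripper_force: 0.1
```

>>> {"name": "arm_command", "arguments": {"motion": [-1,0,0.003,0,0,-1,0,0.006,0,0,-1,0,0.006,0,0]}}

```text
time_s: 18.9
tcp_pos: [509.3, -195.0, -10.1]
tool_rot: [[-0.029, 1.0, 0.0], [1.0, 0.029, 0.0], [0.0, 0.0, -1.0]]
ft_force: [-0.8, 0.1, 0.2]
opening: 0.007
gripper_force: 0.0
```

>>> {"name": "arm_command", "arguments": {"motion": [-1,0,0.003,0,0,-1,0,0.006,0,0,-1,0,0.006,0,0]}}

```text
time_s: 19.2
tcp_pos: [510.5, -194.8, -10.1]
tool_rot: [[-0.029, 1.0, -0.002], [1.0, 0.029, 0.0], [0.0, -0.002, -1.0]]
ft_force: [-5.0, -1.1, 3.4]
opening: 0.004
gripper_force: 2.3
```

```bash
cat > m.py <<'E'
from h import *
import sys
k=sys.argv[1]
G={n:viewer.grab_frame(n) for n in('side','top')}
for n in G: cv2.imwrite(f'pics/{n}{k}.png',G[n]); G[n]=G[n].astype(np.float32)
rel()
e=np.array([544.4,-194.2]);a=np.radians(1.6);ex=np.array([np.cos(a),np.sin(a)]);ey=np.array([-np.sin(a),np.cos(a)])
def S(x,y,z): return (*(e+x*ex+y*ey),z)
# blue profile along slab x through the head-to-slab gap, averaged over several y, side view at z=44
for n,Y in(('side',np.arange(-95,-40,3)),('top',np.arange(60,96,3))):
    xs=np.arange(-48,10,2); v=[]
    for x in xs:
        P=np.array([proj(n,S(x,y,44)) for y in Y],np.float32); v.append(int(cv2.remap(G[n][:,:,0],P[:,0][None],P[:,1][None],cv2.INTER_LINEAR).mean()))
    print(n,[f'{x}:{w}' for x,w in zip(xs,v)])
E
python3 m.py 7
```

```text
t 19.3 tcp [ 510.5  -194.87  -10.14] ya 1.65 F [-5.31 -2.34  4.73] M [-0.28  0.69  0.02] open 0.6 grip 2.6
side ['-48:121', '-46:121', '-44:121', '-42:121', '-40:122', '-38:122', '-36:120', '-34:115', '-32:103', '-30:92', '-28:89', '-26:102', '-24:133', '-22:150', '-20:155', '-18:150', '-16:147', '-14:148', '-12:148', '-10:148', '-8:147', '-6:148', '-4:152', '-2:161', '0:173', '2:189', '4:197', '6:201', '8:202']
top ['-48:74', '-46:74', '-44:76', '-42:78', '-40:79', '-38:79', '-36:79', '-34:79', '-32:78', '-30:79', '-28:81', '-26:85', '-24:90', '-22:97', '-20:101', '-18:105', '-16:114', '-14:123', '-12:132', '-10:131', '-8:131', '-6:130', '-4:131', '-2:135', '0:146', '2:158', '4:166', '6:170', '8:172']
```

>>> {"name": "arm_command", "arguments": {"motion": [-1,0,0.002,0,0,-1,0,0.003,0,0,-1,0,0.003,0,0]}}

```text
time_s: 19.6
tcp_pos: [510.4, -194.8, -10.1]
tool_rot: [[-0.029, 1.0, -0.004], [1.0, 0.029, 0.0], [0.001, -0.004, -1.0]]
ft_force: [-9.7, -2.9, 6.7]
opening: 0.008
gripper_force: 4.3
```

Run:
```python
from h import *
rel()
G={n:viewer.grab_frame(n) for n in('side','top')}
for n in G: cv2.imwrite(f'pics/{n}8.png',G[n])
cv2.imwrite('pics/c8.png',np.hstack([crop(G['top'],295,130,100,125,4),crop(G['side'],285,195,100,125,4)]))
```

```text
t 19.6 tcp [ 510.42 -194.8   -10.14] ya 1.67 F [-9.69 -2.93  6.67] M [-0.57  1.21  0.04] open 0.7 grip 4.3
```

View pics/c8.png

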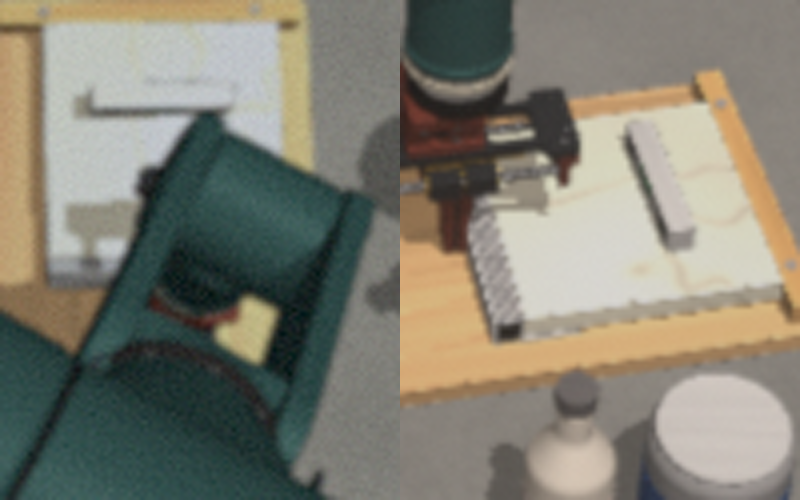

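>>> {"name": "arm_command", "arguments": {"motion": [-1,0,-0.01,0,0,-1,0,-0.025,0,0,-1,0,-0.04,0,0,-1,0,-0.04,0,0,-1,0,-0.04,-0.05,0,-1,0,-0.04,-0.1,0,-1,0,-0.04,-0.1,0,-1,0,-0.04,-0.1,0]}}

```text
time_s: 20.5
tcp_pos: [497.1, -195.5, 30.0]
tool_rot: [[-0.029, 1.0, 0.001], [1.0, 0.029, -0.0], [-0.0, 0.001, -1.0]]
ft_force: [-0.6, 0.2, -0.4]
opening: -0.0
gripper_force: 0.0
```

```bash
python3 m.py 9; python3 -c "
from h import *
rel((530,-194.6,30,1.6),(530,-194.6,12,1.6))"
```

```text
t 20.6 tcp [ 496.11 -195.     29.14] ya 1.64 F [-0.58 -1.09 -0.25] M [-0.03 -0.1  -0.02] open 1.0 grip 0.0
side ['-48:121', '-46:121', '-44:121', '-42:122', '-40:122', '-38:121', '-36:120', '-34:115', '-32:103', '-30:92', '-28:90', '-26:102', '-24:133', '-22:151', '-20:155', '-18:150', '-16:147', '-14:148', '-12:149', '-10:148', '-8:148', '-6:148', '-4:153', '-2:161', '0:173', '2:189', '4:197', '6:201', '8:201']
top ['-48:80', '-46:79', '-44:81', '-42:83', '-40:88', '-38:92', '-36:97', '-34:99', '-32:99', '-30:94', '-28:93', '-26:100', '-24:111', '-22:124', '-20:133', '-18:139', '-16:142', '-14:142', '-12:141', '-10:135', '-8:130', '-6:125', '-4:120', '-2:115', '0:118', '2:121', '4:126', '6:127', '8:128']
t 20.6 tcp [ 496.11 -195.     29.14] ya 1.64 F [-0.58 -1.09 -0.25] M [-0.03 -0.1  -0.02] open 1.0 grip 0.0
(530, -194.6, 30, 1.6) -> [-0.00143  0.08472 -0.00222] 0.00011
(530, -194.6, 12, 1.6) -> [-0.00146  0.08476  0.04278] 0.00011
```

Run:
```python
from h import *
G={n:cv2.imread(f'pics/{n}9.png').astype(np.float32) for n in('side','top')}
e=np.array([544.4,-194.2]);a=np.radians(1.6);ex=np.array([np.cos(a),np.sin(a)]);ey=np.array([-np.sin(a),np.cos(a)])
def S(x,y,z): return (*(e+x*ex+y*ey),z)
def prof(n,P): 
    P=np.array(P,np.float32);return cv2.remap(G[n][:,:,0],P[:,0][None],P[:,1][None],cv2.INTER_LINEAR).mean()
d=np.arange(-8,8.1,.5)
def edge(lab,n,f):
    v=np.array([prof(n,f(k)) for k in d]);g=abs(np.gradient(v));g[g<.5*g.max()]=0
    print(lab,n,round(float(g@d/g.sum()),2),'jump',int(v[-1]-v[0]))
for lo in range(-95,90,30):
    Y=np.arange(lo,lo+28,3)
    edge(f'head outer top, y {lo}','side',lambda k:[proj('side',S(-24+k,y,44)) for y in Y])
    edge(f'slab/head seam, y {lo}','side',lambda k:[proj('side',S(k,y,44)) for y in Y])
edge('slab -y end top','side',lambda k:[proj('side',S(x,-100+k,44)) for x in range(5,60,3)])
edge('head -y end top','side',lambda k:[proj('side',S(x,-100+k,44)) for x in range(-21,-3,2)])
edge('slab -y far','side',lambda k:[proj('side',S(x,-100+k,44)) for x in range(60,190,5)])
edge('slab +y end top','top',lambda k:[proj('top',S(x,100+k,44)) for x in range(5,60,3)])
edge('head +y end top','top',lambda k:[proj('top',S(x,100+k,44)) for x in range(-21,-3,2)])
```

```text
head outer top, y -95 side -0.73 jump 43
slab/head seam, y -95 side 0.62 jump 54
head outer top, y -65 side -0.76 jump 44
slab/head seam, y -65 side 0.48 jump 54
head outer top, y -35 side -0.76 jump 37
slab/head seam, y -35 side 0.42 jump 48Traceback (most recent call last):
  File "<stdin>", line 13, in <module>
  File "<stdin>", line 9, in edge
  File "<stdin>", line 13, in <lambda>
  File "h.py", line 8, in proj
    f,cx,cy,R,t=cal(n); p=R@np.array(X,float)+t; return np.array([cx+f*p[0]/p[2],cy+f*p[1]/p[2]])
                ~~~^^^
  File "h.py", line 4, in cal
    c=viewer.get_calibration(n); return 210/np.tan(np.radians(c['vfov']/2)),c['cx'],c['cy'],np.array(c['R']),np.array(c['t'])
ValueError: time passes only in moves, steps and waits
```

```bash
sed -i '1i import functools' h.py; sed -i 's/^def cal/@functools.lru_cache(None)\ndef cal/' h.py
python3 - <<'E'
from h import *
G={n:cv2.imread(f'pics/{n}9.png').astype(np.float32) for n in('side','top')}
e=np.array([544.4,-194.2]);a=np.radians(1.6);ex=np.array([np.cos(a),np.sin(a)]);ey=np.array([-np.sin(a),np.cos(a)])
def S(x,y,z): return (*(e+x*ex+y*ey),z)
def prof(n,P): 
    P=np.array(P,np.float32);return cv2.remap(G[n][:,:,0],P[:,0][None],P[:,1][None],cv2.INTER_LINEAR).mean()
d=np.arange(-8,8.1,.5)
def edge(lab,n,f):
    v=np.array([prof(n,f(k)) for k in d]);g=abs(np.gradient(v));g[g<.5*g.max()]=0
    print(lab,n,round(float(g@d/g.sum()),2),v[::4].astype(int))
edge('slab -y end top','side',lambda k:[proj('side',S(x,-100+k,44)) for x in range(5,60,3)])
edge('head -y end top','side',lambda k:[proj('side',S(x,-100+k,44)) for x in range(-21,-3,2)])
edge('slab -y far','side',lambda k:[proj('side',S(x,-100+k,44)) for x in range(60,190,5)])
edge('slab +y end top','top',lambda k:[proj('top',S(x,100+k,44)) for x in range(5,60,3)])
edge('head +y end top','top',lambda k:[proj('top',S(x,100+k,44)) for x in range(-21,-3,2)])
E
```

```text
slab -y end top side -1.12 [142 144 150 165 182 194 201 204 205]
head -y end top side -2.99 [ 55  66  85 114 134 144 149 152 153]
slab -y far side -1.49 [138 140 145 159 176 186 192 194 194]
slab +y end top top 0.43 [166 166 160 148 128 107  91  82  79]
head +y end top top -0.3 [127 137 145 135 120  97  84  75  79]
```

Run:
```python
from h import *
e=np.array([544.4,-194.2]);a=np.radians(1.6);ex=np.array([np.cos(a),np.sin(a)]);ey=np.array([-np.sin(a),np.cos(a)])
def S(x,y,z): return (*(e+x*ex+y*ey),z)
d=np.arange(-8,8.1,.5)
def edge(lab,n,F,f):
    v=[]
    for k in d:
        P=np.array(f(k),np.float32); v.append(cv2.remap(F,P[:,0][None],P[:,1][None],cv2.INTER_LINEAR).mean())
    v=np.array(v);g=abs(np.gradient(v));g[g<.5*g.max()]=0
    print(lab,n,round(float(g@d/g.sum()),2),v[::4].astype(int))
for n,s,fs in(('side',-1,('s6','side7','side9')),('top',1,('t6','top7','top9'))):
    for fn in fs:
        F=np.ascontiguousarray(cv2.imread(f'pics/{fn}.png')[:,:,0]).astype(np.float32)
        x0,z=(-40.1,44.7) if fn[1]=='6' else (-12,44)
        edge(fn+' head top end',n,F,lambda k:[proj(n,S(x0+x,s*100+k,z)) for x in np.arange(-9,10,2)])
        edge(fn+' slab end',n,F,lambda k:[proj(n,S(x,s*100+k,44)) for x in range(5,90,3)])
        if n=='side': edge(fn+' head bottom end',n,F,lambda k:[proj(n,S(x0+x,s*100+k,z-26)) for x in np.arange(-9,10,2)])
```

```text
s6 head top end side -3.59 [ 60  73  94 121 139 148 152 152 151]
s6 slab end side -1.11 [142 144 150 164 181 193 200 204 205]
s6 head bottom end side 2.01 [121 122 122 118 106  92  77  65  60]
side7 head top end side -2.94 [ 61  70  87 114 134 144 150 153 154]
side7 slab end side -1.09 [142 144 149 163 181 192 200 203 205]
side7 head bottom end side 2.53 [122 123 123 121 112  98  82  70  63]
side9 head top end side -2.95 [ 61  70  87 114 134 143 149 152 154]
side9 slab end side -1.09 [142 144 149 163 181 192 200 203 205]
side9 head bottom end side 2.55 [122 123 123 121 112  98  82  69  63]
t6 head top end top -1.82 [101  99  94  88  81  77  75  77  79]
t6 slab end top 1.02 [192 189 182 169 145 118  96  83  79]
top7 head top end top -0.3 [133 132 129 117 103  86  77  72  79]
top7 slab end top 1.01 [192 190 182 168 144 118  96  84  79]
top9 head top end top 0.18 [127 136 144 133 119  97  84  75  79]
top9 slab end top 1.02 [176 175 168 156 136 114  94  84  80]
```

>>> {"name": "arm_command", "arguments": {"motion": [-1,0,0.03,0,0,-1,0,0.06,0,0,-1,0,0.085,0,0,-1,0,0.085,0.01,0,-1,0,0.085,0.025,0,-1,0,0.085,0.04,0,-1,0,0.085,0.04,0]}}

```text
time_s: 21.3
tcp_pos: [529.1, -193.7, 12.6]
tool_rot: [[-0.028, 1.0, -0.003], [1.0, 0.028, 0.001], [0.001, -0.002, -1.0]]
ft_force: [-0.8, -0.6, -0.6]
opening: 0.005
gripper_force: 0.0
```

>>> {"name": "arm_command", "arguments": {"motion": [-1,0,0,0.005,0,-1,0,0,0.007,0,-1,0,0,0.007,0]}}

```text
time_s: 21.6
tcp_pos: [530.5, -194.4, 11.1]
tool_rot: [[-0.028, 1.0, 0.0], [1.0, 0.028, 0.0], [0.0, 0.0, -1.0]]
ft_force: [-0.4, -0.6, -0.2]
opening: 0.009
gripper_force: 0.0
```

```bash
python3 -c "
from h import *
rel()"
```

```text
t 21.6 tcp [ 530.47 -194.42   11.13] ya 1.63 F [-0.38 -0.57 -0.22] M [-0.03 -0.14  0.03] open 0.8 grip 0.0
```

>>> {"name": "arm_command", "arguments": {"motion": [-1,0,0,0.003,0,-1,0,0,0.006,0,-1,0,0,0.008,0,-1,0,0,0.008,0]}}

```text
time_s: 22.0
tcp_pos: [530.8, -194.6, 10.2]
tool_rot: [[-0.029, 1.0, 0.001], [1.0, 0.029, -0.001], [-0.001, 0.001, -1.0]]
ft_force: [-5.6, 1.6, 22.2]
opening: 0.008
gripper_force: 10.9
```

```bash
python3 -c "
from h import *
rel()"
```

```text
t 22.0 tcp [ 530.82 -194.57   10.24] ya 1.65 F [-5.61  1.62 22.23] M [ 0.34  0.88 -0.01] open 0.7 grip 10.9
```

>>> {"name": "arm_command", "arguments": {"motion": [-1,0,0,0.001,0,-1,0,0,0.001,0,-1,0,0,0.001,0]}}

```text
time_s: 22.3
tcp_pos: [530.8, -194.6, 10.2]
tool_rot: [[-0.029, 1.0, 0.001], [1.0, 0.029, -0.001], [-0.001, 0.001, -1.0]]
ft_force: [-6.4, 2.8, 24.4]
opening: 0.005
gripper_force: 12.6
```

```bash
python3 m.py 10 | cut -c1-420
```

```text
t 22.4 tcp [ 530.81 -194.51   10.2 ] ya 1.65 F [-5.63  3.14 25.3 ] M [0.41 1.05 0.04] open 0.6 grip 12.6
side ['-48:121', '-46:121', '-44:122', '-42:122', '-40:121', '-38:121', '-36:120', '-34:115', '-32:103', '-30:92', '-28:89', '-26:102', '-24:133', '-22:150', '-20:155', '-18:150', '-16:147', '-14:148', '-12:148', '-10:148', '-8:147', '-6:148', '-4:152', '-2:160', '0:173', '2:189', '4:197', '6:201', '8:202']
top ['-48:72', '-46:72', '-44:71', '-42:71', '-40:72', '-38:72', '-36:72', '-34:71', '-32:70', '-30:72', '-28:76', '-26:81', '-24:88', '-22:96', '-20:100', '-18:104', '-16:107', '-14:107', '-12:105', '-10:102', '-8:99', '-6:97', '-4:99', '-2:102', '0:115', '2:127', '4:138', '6:146', '8:153']
```

Stable and unchanged; hand in.

```bash
python3 -c "
from plant import env
print(env.hand_in())"
```

```text
the job is handed in; nothing more can be done
None
```

The 200 mm nosing is pushed fully home under the tread, with its ends flush to within about 1 mm by the camera measurements. It was pressed flat with about 25 N and handed in at 22.4 s with the fingers still pressing; the pictures showed no shift of the stone, and the verdict was not shown to me.

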